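# Third hand: seat a turntable bearing in its sprung sub-chassis

### The job

Take the main bearing out of the white bench block by its upright steel shaft and set it down in the sprung sub-chassis: threaded stub through the bore near its front, flange flat on the plate, the screw holes in its two ears over the two small holes either side of that bore. Then be my third hand while I run the ring nut up from below: press the bearing down on the springs with a steady push of about 10 newtons (the plate sinks about 8 mm; never bottom it) and finish while still holding it pressed, without letting go. Leave the other things on the bench as they are.

Things in the scene. Friction and masses are not known exactly. Their poses are not given: they have to be found in the camera images.
- shaft_mid (a point): Point on the bearing's axis half-way up its bare upright steel shaft, where to grip it (any side). Shaft 16 mm diameter, bare from 28 mm below this point to its top 24 mm above. Below it: a boss 27 mm wide x 6 mm, then the flange. z up along the shaft, y through the two ears (a half turn gives the same fit). The bearing starts upright in the bench block, flange on its top
- bearing: The same one-piece bearing, 0.24 kg, same axes; origin on the axis at the flange's underside, 42 mm below shaft_mid. Flange 8 mm thick: 42 mm disc with two ears (19 mm wide, 73 mm over both), screw holes 27 mm from the axis. Below it a threaded stub 20 mm diameter, 26 mm long, its last 7 mm tapering to 13 mm
- bench_block: White round nylon block, fixed, 68 mm diameter, 32 mm high, with a 25 mm upright hole in which the bearing's stub hangs. Origin under its centre. It stands left of the stand or right of the vice (88 mm high, at x 0.48, y -0.15 m). Wooden shelves overhang the bench's back from x 0.62 m, less than 0.6 m up: carry along the front edge, low
- sub_chassis: Dark steel plate 172 (x) by 212 mm (y), level on three springs. Origin: top face at the centre of its 23 mm bore, 56 mm behind its front edge; 6 mm screw holes 27 mm either side along y; a 31 mm hole at (75,-65) mm is not for the bearing. Top 85 mm above the bench at rest; sinks straight down 1 mm per 1.2 N laid on it (2 mm under the bearing alone), bottoms at 18 mm; cannot tilt or slide
- stand: Service stand carrying the sub-chassis, fixed: plywood board 186 x 232 mm, 21 mm high, and three 6 mm studs through the plate at (-32, 86), (-32, -86), (96, 52) mm (x, y in its frame, which is parallel to the sub-chassis), tops 94 mm above the bench. A brass ring nut lies on the board. Origin on the bench under the bore
- sub_platter: Bystander: round black sub-platter, 110 mm diameter, 54 mm high with a thick hub in the middle, lying loose on the bench; origin under its centre
- screwdriver: Bystander: screwdriver, 170 mm, lying on the bench behind and left of the stand; origin under its middle
- glue: Bystander: small bottle, 28 mm diameter, 80 mm high, behind the stand; origin under its centre
- weight: Bystander: round metal counterweight, 38 mm diameter, 22 mm high; origin under its centre
- belts: Bystander: carton, 70 x 110 x 36 mm, at the right of the bench; origin under its centre
- tin: Bystander: bottle with a spout, 60 mm diameter, 129 mm high, behind the vice; origin under its centre
Mind the look-alikes: they are no part of the job. Leave any green look-alike of the bearing alone.

How it is judged (in metres and radians):
On the way, in this order (a step that is already met when the one before it is completed fails the run):
1. the bearing is lifted clear of the bench block by the gripper (z of bearing in the frame of bench_block above 0.062 m and contact force between the fingers and bearing above 1 N), for 0.1 s.
2. its stub is in the bore of the sub-chassis and the flange is down on the plate (horizontal distance between bearing and sub_chassis below 0.004 m and z of bearing in the frame of sub_chassis below 0.003 m and contact force between bearing and sub_chassis above 1 N), for 0.1 s.
At the end, for the whole second after the job is handed in: Stub in the bore (within 4 mm), flange flat on the plate (2.5 mm, 0.06 rad), ears in line with the screw holes (0.14 rad, either way round); gripper still holding and pressing with 6 to 15 N on the springs (plate sunk 5 to 12.5 mm; whole contact under 20 N), at rest, nothing else pushing the plate (horizontal distance between bearing and sub_chassis below 0.004 m and z of bearing in the frame of sub_chassis below 0.0025 m and angle between bearing's own z axis and vertical below 0.06 rad and angle between the y axis of bearing and the y axis of sub_chassis, either way round below 0.14 rad and contact force between bearing and sub_chassis between 6 and 20 N and z of sub_chassis in the frame of stand between 0.0725 and 0.08 m and contact force between the fingers and bearing above 1 N and contact force between each of the arm, the fingers and sub_chassis below 0.5 N and linear speed of sub_chassis below 0.01 m/s); the arm keeps its last pose, push and grip.
It fails at once if the sub-chassis is pushed down onto its bump stops (z of sub_chassis in the frame of stand below 0.0685 m).
It fails at once if a bystander is moved by more than 15 mm (distance of any of sub_platter, screwdriver, glue, weight, belts, tin from where it was at the start of the episode above 0.015 m).
It also fails if it takes over 51 s, if anything falls off the work surface, if the arm or the gripper's body presses on something with over 40 N, if the wrist force passes 120 N, or if a joint passes its speed limit or range.

### The arm

A 6-joint arm with a two-finger parallel gripper is mounted at the origin on a cart in front of the work surface, level with it; the furniture and walls round the work are solid. World frame = base frame: x ahead of the robot, y to its left, z up, the work surface at z = 0. Lengths are in mm, angles in rad, forces in N, time in s.
With the tool pointing down it reaches from about 275 to 750 mm from the base axis. Payload 10.2 kg.
Tool frame: the origin (TCP) lies midway between the tips of the shut fingers; the grasp point (between the pads) lies 19 mm behind it; z points along the fingers, y is the line along which they close (so a half turn about z gives the same grasp; the last joint's range is limited). The gripper opens to 85 mm and grips with 20 to 120 N. Pads are 22 mm wide; open, the fingers measure 114 mm over their backs; the gripper's body (76 mm by 85 mm) begins 54 mm behind the grasp point. The pads swing forward as they close: fully open they stand 13 mm farther back than shut.
Start: joints at [-1.371, 0.313, 1.498, -0, 1.331, -0.223], TCP at [215.404, -478.782, 231.294] pointing down, gripper open.
Joint ranges: [-2.94, 2.94], [-0.97, 2.17], [0.19, 2.56], [-1.23, 4.37], [0.02, 3.11], [-2.88, 2.88]. Speed limits (rad/s): [2.39, 2.39, 3.01, 3.14, 3.14, 3.14].

### API

Orientations are given as a unit quaternion [w, x, y, z].
In Python, from cell import manip gives the robot as it stands.
- The arm moves only by the tool arm_command, never from a script. Its argument "increments" is a list of rows, each a list of 7 numbers: the opening, from 0 (shut) to 1 (fully open), then the shift along the tool's x, y, z in mm, then the turn, a rotation vector about the tool's x, y, z in rad. In form: [[fingers, dx, dy, dz, ax, ay, az], ...]. A call has 1 to 10 rows; each row is the pose to reach, as a shift and turn from the pose commanded when the call began, along the tool's axes at that moment; what a row does not reach only later rows make up. A row lasts 1/12 s, in which the tool goes at most 41.7 mm and 7.16 degrees, less where a joint would pass 70% of its speed; a pose out of reach is approached as far as the arm can. A call with a gripper value outside its range is refused whole. The fingers move at their own pace and stop on an object; "newtons" is the grip in N (left out, the last holds). Time passes only in rows, so rows that repeat a pose let the fingers close. It gives the time, the measured TCP pose, the force, the opening and the grip force at its end, in the units of the state.
- manip.observe(): the state, without advancing time (a new reading comes with each control period).
- manip.get_image(name): name is "side" or "top"; returns a dict with "image" (400x640x3 uint8, red, green, blue), "depth" (400x640 float32, mm along the optical axis (not along the pixel's ray), 0 where there is no reading), "mtx" (3x3 intrinsics, pixels), "k1" (the pictures are not rectified: a ray, as slopes to the right and down, at radius r is drawn at 1 + k1 r^2 times it, then the intrinsics apply), "origin" and "rotation" of the camera in the world. Camera axes: x right, y down, z forward; pixel columns grow to the right and rows downward; lengths in mm; the calibration is good to about 2 mm. A picture is of the moment at which its call begins.
- manip.sign_off(): hands the job in; it is judged then, once.
The state is a dict: "clock": time; "q": joint angles; "qvel": joint speeds; "joint_torque": joint torques, N m; "tool_pos": TCP position; "orientation": TCP orientation; "wrist_force": force on the tool from outside, world axes, zero at the start; "wrist_torque": the same for the moment, N m; "opening": opening from 0.0 (shut) to 1.0 (fully open); "grip_force": force on a finger pad.
Only numpy, scipy, OpenCV 4.12 (cv2) and the standard library are available. Lean on these libraries where they do the work, as an engineer would, in place of code of your own. Each camera call takes 0.05 s, during which the arm holds its last target. There are 200 camera calls.

## Working session

There is one attempt and no reset: what is moved stays moved. The work goes in short steps, Python scripts to look and compute and a tool call to move; the robot and the scene stay as the last step left them, time stands still between calls to the robot, and variables do not carry over. Pictures are saved under pics/ and viewed, at most 10 in all, crops included, and the job is handed in when it is done.

Besides the shell and the picture viewer there is one more tool, called as name(argument=value, ...), one argument or row to a line, values as JSON. arm_command: Moves the arm, as the interface text tells. Its arguments: {"type":"object","properties":{"increments":{"type":"array","items":{"type":"array","items":{"type":"number"}}},"newtons":{"type":"number"}},"required":["increments"]}

```bash
mkdir -p pics
cat > h.py <<'E'
import numpy as np,cv2
from cell import manip
def grab(n):
    d=manip.get_image(n); np.savez(f'pics/{n}.npz',**d); return d
def load(n): return dict(np.load(f'pics/{n}.npz'))
def cloud(d):
    h,w=d['depth'].shape;K=np.array(d['mtx'],float)
    u,v=np.meshgrid(np.arange(w),np.arange(h))
    p=np.stack([u,v],-1).reshape(-1,1,2).astype(float)
    r=cv2.undistortPoints(p,K,np.array([float(d['k1']),0,0,0])).reshape(h,w,2)
    z=d['depth'][...,None]
    P=np.concatenate([r*z,z],-1)@np.array(d['rotation']).T+np.array(d['origin'])
    P[d['depth']==0]=np.nan
    return P
def save(im,f): cv2.imwrite(f,im[...,::-1])
E
python3 - <<'E'
from h import *
for n in('side','top'):
    d=grab(n); save(d['image'],f'pics/{n}0.png'); print(n,d['origin'],np.round(d['rotation'],2).tolist(),d['mtx'][0][0],d['k1'])
print(manip.observe())
E
```

```text
side [ 351.53997993 1268.73454947  777.35072566] [0.05, -0.1, 0.86, -0.5] 497.94015859305927 0.0004799033393182955
top [ 471.62786976   22.09274532 1305.32642347] [-0.04, 0.71, -0.7, 0.04] 362.8657592932171 -0.010381359223190514
{'clock': 0.1, 'q': array([-1.37143302e+00,  3.13379321e-01,  1.49832437e+00, -1.95779137e-05,
        1.33100809e+00, -2.23444641e-01]), 'qvel': array([ 2.93821674e-05, -9.12507202e-04, -7.30331285e-04, -1.58818072e-03,
       -3.89602089e-04, -9.54797362e-04]), 'joint_torque': array([ 2.67079457e-03, -4.12899756e+01, -2.60142875e+01, -1.73769963e-04,
        3.00097672e-03,  1.03293604e-05]), 'tool_pos': array([ 215.33786775, -478.56476584,  230.81367234]), 'orientation': array([-5.59637958e-04,  9.77736636e-01,  2.09835070e-01, -2.76952540e-06]), 'wrist_force': array([ 0.17335021, -0.64239292, -0.26029143]), 'wrist_torque': array([ 2.01303673e-04,  5.26847142e-02, -9.28159059e-05]), 'grip_force': 0.0, 'opening': 1.003184971264649}
```

View pics/side0.png

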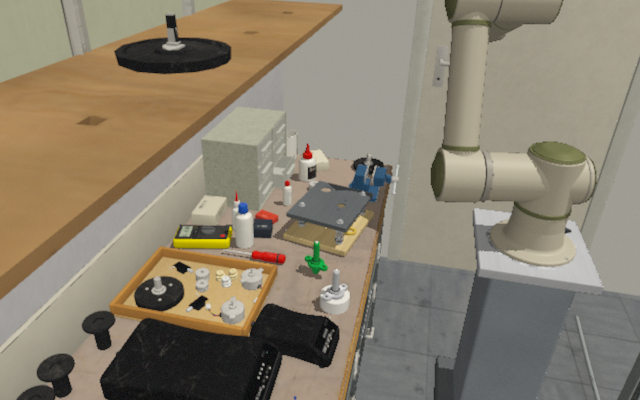

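View pics/top0.png

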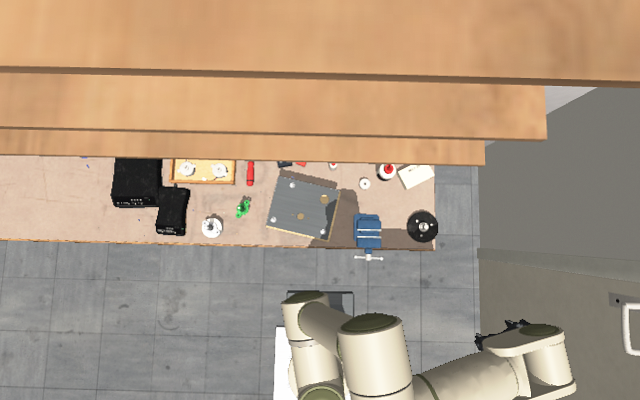

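The side view shows the steel bearing in its white block at (336,290) and the same thing in the top view at (212,226). Possible look-alikes:
- The green one, at side (317,255) and top (243,207).
- The motors in the tray, at side (232,312) and (252,278).
- The sub-platter hub, at top (423,226).

My choice is the steel one standing in the white block. The stand and plate are at side (330,210) and top (303,207), and the plate is turned.

Run:
```python
from h import *
s=load('side');t=load('top')
Ps=cloud(s);Pt=cloud(t)
print('bench',np.nanmedian(Ps[280:300,295:305].reshape(-1,3),0),np.nanmedian(Pt[215:230,240:260].reshape(-1,3),0))
for n,P,d,(r0,r1,c0,c1) in(('side',Ps,s,(262,320,312,362)),('top',Pt,t,(208,245,195,230))):
    q=P[r0:r1,c0:c1].reshape(-1,3)
    c=np.nanmedian(q[q[:,2]>25],0);print(n,'c',c)
    for a,b in((26,36),(36,44),(46,52),(54,98),(90,110)):
        m=q[(q[:,2]>a)&(q[:,2]<b)&(np.hypot(*(q[:,:2]-c[:2]).T)<60)]
        if len(m): print(a,b,len(m),m.mean(0).round(1),m.min(0).round(1),m.max(0).round(1))
a=cv2.resize(s['image'][255:325,300:370],(490,490),interpolation=cv2.INTER_CUBIC)
b=cv2.resize(t['image'][150:250,190:350],(800,500),interpolation=cv2.INTER_CUBIC)
c=cv2.resize(s['image'][170:260,275:385],(600,490),interpolation=cv2.INTER_CUBIC)[:,:]
save(np.hstack([cv2.resize(a,(300,300)),cv2.resize(c,(480,300))]),'pics/c1.png')
save(b,'pics/c2.png')
```

```text
Traceback (most recent call last):
  File "h.py", line 12, in cloud
    P=np.concatenate([r*z,z],-1)@np.array(d['rotation']).T+np.array(d['origin'])
      ~~~~~~~~~~~~~~~~~~~~~~~~~~^~~~~~~~~~~~~~~~~~~~~~~~~~
ValueError: matmul: Input operand 1 has a mismatch in its core dimension 0, with gufunc signature (n?,k),(k,m?)->(n?,m?) (size 4 is different from 3)
```

```bash
sed -i "s/@np.array(d\['rotation'\]).T/@R.from_quat(np.array(d['rotation'])[[1,2,3,0]]).as_matrix().T/; 1a from scipy.spatial.transform import Rotation as R" h.py
cat > m.py <<'E'
from h import *
s=load('side');t=load('top')
Ps=cloud(s);Pt=cloud(t)
print('bench',np.nanmedian(Ps[280:300,295:305].reshape(-1,3),0),np.nanmedian(Pt[215:230,240:260].reshape(-1,3),0))
for n,P,d,(r0,r1,c0,c1) in(('side',Ps,s,(262,320,312,362)),('top',Pt,t,(208,245,195,230))):
    q=P[r0:r1,c0:c1].reshape(-1,3)
    c=np.nanmedian(q[q[:,2]>25],0);print(n,'c',c)
    for a,b in((26,36),(36,44),(46,52),(54,98),(90,110)):
        m=q[(q[:,2]>a)&(q[:,2]<b)&(np.hypot(*(q[:,:2]-c[:2]).T)<60)]
        if len(m): print(a,b,len(m),m.mean(0).round(1),m.min(0).round(1),m.max(0).round(1))
a=cv2.resize(s['image'][255:325,300:370],(490,490),interpolation=cv2.INTER_CUBIC)
b=cv2.resize(t['image'][150:250,190:350],(800,500),interpolation=cv2.INTER_CUBIC)
c=cv2.resize(s['image'][170:260,275:385],(600,490),interpolation=cv2.INTER_CUBIC)
save(np.hstack([cv2.resize(a,(300,300)),cv2.resize(c,(480,300))]),'pics/c1.png')
save(b,'pics/c2.png')
E
python3 m.py
```

```text
bench [575.31888056 363.20977878   0.68858952] [5.10884605e+02 2.65698327e+02 2.06555179e-01]
side c [487.02564165 400.11146976  39.62926167]
26 36 247 [479.7 405.7  32. ] [451.  361.2  26. ] [517.1 429.4  36. ]
36 44 200 [483.8 399.   40.4] [460.3 358.6  36. ] [508.6 427.2  43.7]
46 52 43 [483.4 398.   48.2] [471.7 383.9  46. ] [497.1 406.6  51.6]
54 98 113 [483.7 397.5  77.8] [476.8 385.3  54. ] [491.6 402.6  97.9]
90 110 39 [484.5 395.9  97.2] [477.6 385.3  91.5] [491.6 401.1 104.1]
top c [489.50603377 385.39498005  36.90213894]
26 36 138 [489.7 388.   31.8] [457.7 358.3  26.4] [521.2 422.1  35.9]
36 44 103 [489.3 387.2  39.8] [465. 359.  36.] [517.2 419.9  44. ]
46 52 10 [490.1 385.5  47.9] [478.6 381.3  46.3] [506.1 393.5  50.6]
54 98 26 [488.7 387.   80.6] [481.3 382.2  55.8] [495.6 397.5  97.8]
90 110 21 [489.2 389.3  97.3] [481.3 382.8  90.6] [494.7 397.5 104.7]
```

View pics/c1.png

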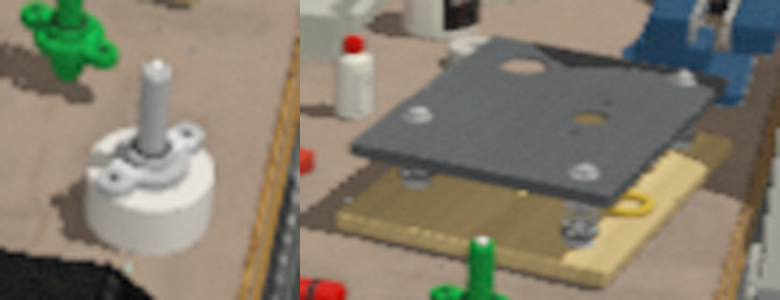

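View pics/c2.png

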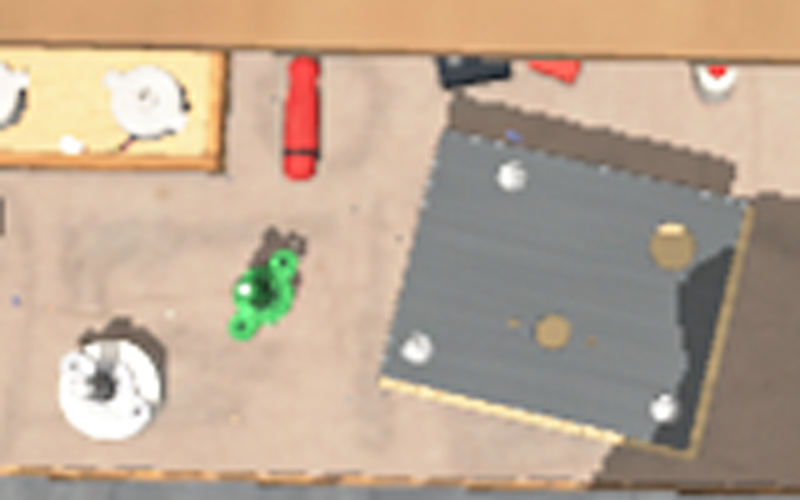

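The crop confirms the choice: a steel shaft and flange with ears standing in the white block, with the ears at about side px (327,296) and (344,286). In the top crop, the 23 mm bore with its two small side holes is at (552,331), which is top px (300,216). The 31 mm hole is the wrong one, at (672,245).

```bash
cat > m2.py <<'E'
from h import *
def ray(d,px,z):
    K=np.array(d['mtx'],float);o=np.array(d['origin'])
    r=cv2.undistortPoints(np.array(px,float).reshape(-1,1,2),K,np.array([float(d['k1']),0,0,0])).reshape(-1,2)
    v=np.c_[r,np.ones(len(r))]@R.from_quat(np.array(d['rotation'])[[1,2,3,0]]).as_matrix().T
    return o+v*((z-o[2])/v[:,2])[:,None]
def proj(d,P):
    M=R.from_quat(np.array(d['rotation'])[[1,2,3,0]]).as_matrix()
    c=(np.atleast_2d(P)-np.array(d['origin']))@M
    return cv2.projectPoints(c,np.zeros(3),np.zeros(3),np.array(d['mtx'],float),np.array([float(d['k1']),0,0,0]))[0].reshape(-1,2)
E
python3 - <<'E'
from m2 import *
for n in('side','top'):
    d=load(n);P=cloud(d);h,w=P.shape[:2]
    m=(P[...,2]>79)&(P[...,2]<91)&(abs(P[...,1]-30)<160)&(P[...,0]>380)&(P[...,0]<720)
    k,l,st,ce=cv2.connectedComponentsWithStats(m.astype(np.uint8));i=1+st[1:,4].argmax();m=l==i
    cs,_=cv2.findContours(m.astype(np.uint8),cv2.RETR_CCOMP,cv2.CHAIN_APPROX_NONE)
    c=max(cs,key=cv2.contourArea)
    W=ray(d,c,85)[:,:2]
    print(n,'plate',len(c),cv2.minAreaRect(W.astype(np.float32)))
    H=np.zeros((h,w),np.uint8);cv2.drawContours(H,[c],-1,1,-1);H[m]=0
    k,l,st,ce=cv2.connectedComponentsWithStats(H)
    for i in range(1,k):
        if st[i,4]>5: print('  hole',st[i,4],ce[i].round(1),ray(d,ce[i],85)[0].round(1))
    # bearing ears
    q=P.reshape(-1,3);cc=np.array([487,390])
    r=np.hypot(*(q[:,:2]-cc).T)
    for a,b in((36.5,44),(38,44)):
        e=q[(q[:,2]>a)&(q[:,2]<b)&(r<42)]
        cov=np.linalg.eigh(np.cov(e[:,:2].T));v=cov[1][:,1]
        print('  ears',len(e),e.mean(0).round(1),'ydir deg',np.degrees(np.arctan2(v[1],v[0])).round(1),cov[0]**.5)
for n,px in(('side',[(326.8,296.5),(344.3,286.5)]),('top',[(205,223),(217.6,231.6)])):
    W=ray(load(n),px,40);v=W[1]-W[0];print(W.round(1),np.linalg.norm(v),np.degrees(np.arctan2(v[1],v[0])))
s=load('side');t=load('top')
print('bore ui side',ray(s,[(275+ (590-300)*110/480,170+119*90/300)],85)); print('bore top',ray(t,[(300.4,216.2)],85))
print('small holes top',ray(t,[(190+513/5,150+323/5),(190+591/5,150+342/5)],85))
print('small side',ray(s,[(275+ (574-300)*110/480,170+131*.3),(275+ (607-300)*110/480,170+102*.3)],85))
E
```

```text
side plate 195 ((557.4990234375, 78.54798126220703), (226.84024047851562, 177.97938537597656), 77.61223602294922)
  hole 27 [326.3 189. ] [587.6   1.7  85. ]
  hole 6 [302.  202.5] [637.  98.  85.]
  hole 19 [341.3 204.8] [528.5  81.7  85. ]
  hole 9 [340.1 219.9] [517.5 160.6  85. ]
  ears 192 [483.6 398.2  40.5] ydir deg 54.0 [ 9.94204118 20.35515242]
  ears 176 [483.6 397.8  40.8] ydir deg 53.0 [ 9.59563061 20.30430259]
top plate 219 ((563.1780395507812, 75.51821899414062), (213.7707977294922, 173.80145263671875), 77.82754516601562)
  hole 63 [323.7 198.6] [593.2   2.6  85. ]
  hole 35 [299.8 215.6] [533.8  81.6  85. ]
  hole 7 [272.3 218.7] [521.1 173.5  85. ]
  hole 8 [322.5 230.5] [485.8   4.1  85. ]
  ears 99 [489.6 387.3  39.9] ydir deg 54.4 [10.28917816 20.08744183]
  ears 78 [488.7 386.7  40.6] ydir deg 54.2 [ 9.75374258 19.51553354]
[[499.  416.5  40. ]
 [466.9 372.3  40. ]] 54.5878720574967 -125.92527529329864
[[502.4 412.6  40. ]
 [473.8 367.1  40. ]] 53.7518253113536 -122.20748590605712
bore ui side [[527.25977818  86.26418155  85.        ]]
bore top [[531.78863089  79.4201649   85.        ]]
small holes top [[536.53489461 105.78969488  85.        ]
 [525.03430453  53.02200196  85.        ]]
small side [[533.50310503 108.23581374  85.        ]
 [521.68122165  55.12570997  85.        ]]
```

arm_command(
  increments=[
    [1, 230, -259, 30, 0, 0, 0],
    [1, 230, -259, 30, 0, 0, 0],
    [1, 230, -259, 30, 0, 0, 0],
    [1, 230, -259, 30, 0, 0, 0],
    [1, 230, -259, 30, 0, 0, 0],
    [1, 230, -259, 30, 0, 0, 0],
    [1, 230, -259, 30, 0, 0, 0],
    [1, 230, -259, 30, 0, 0, 0],
    [1, 230, -259, 30, 0, 0, 0],
    [1, 230, -259, 30, 0, 0, 0],
  ],
  newtons=80,
)

```text
clock: 0.93
tool_pos: [319.1, -145.4, 201.0]
orientation: [-0.0, 0.977, 0.212, -0.0]
wrist_force: [0.9, -1.3, -0.1]
opening: 1.004
grip_force: 0.0
```

arm_command(
  increments=[
    [1, 230, -259, 30, 0, 0, 0],
    [1, 230, -259, 30, 0, 0, 0],
    [1, 230, -259, 30, 0, 0, 0],
    [1, 230, -259, 30, 0, 0, 0],
    [1, 230, -259, 30, 0, 0, 0],
    [1, 230, -259, 30, 0, 0, 0],
    [1, 230, -259, 30, 0, 0, 0],
    [1, 230, -259, 30, 0, 0, 0],
    [1, 230, -259, 30, 0, 0, 0],
    [1, 230, -259, 30, 0, 0, 0],
  ],
)

```text
clock: 1.77
tool_pos: [423.0, 184.2, 170.5]
orientation: [-0.0, 0.977, 0.211, -0.0]
wrist_force: [-0.9, -0.5, -0.4]
opening: 1.0
grip_force: 0.0
```

```bash
cat > go.py <<'E'
# usage: go.py x y z tool_y_deg -> increments
import sys
from m2 import *
x,y,z,a=map(float,sys.argv[1:])
o=manip.observe();q=np.array(o['orientation']);T=R.from_quat(q[[1,2,3,0]]);M=T.as_matrix()
a=np.radians(a);ty=np.array([np.cos(a),np.sin(a),0]);tz=np.array([0,0,-1.]);G=np.c_[np.cross(ty,tz),ty,tz]
print('t',o['clock'],'pos',o['tool_pos'].round(1),'F',o['wrist_force'].round(1),'open',round(o['opening'],3),'grip',o['grip_force'],'ydeg',np.degrees(np.arctan2(M[1,1],M[0,1])).round(2))
print('d',(M.T@(np.array([x,y,z])-o['tool_pos'])).round(2),'rv',R.from_matrix(M.T@G).as_rotvec().round(4))
E
python3 go.py 486 391 135 0
```

```text
t 1.7667 pos [423.  184.2 170.5] F [-0.9 -0.5 -0.4] open 1.0 grip 0.0 ydeg -65.6
d [ 142.82 -162.32   35.51] rv [-8.0000e-04  4.0000e-04 -1.1449e+00]
```

arm_command(
  increments=[
    [1, 143, -162, 35, 0, 0, -1.145],
    [1, 143, -162, 35, 0, 0, -1.145],
    [1, 143, -162, 35, 0, 0, -1.145],
    [1, 143, -162, 35, 0, 0, -1.145],
    [1, 143, -162, 35, 0, 0, -1.145],
    [1, 143, -162, 35, 0, 0, -1.145],
    [1, 143, -162, 35, 0, 0, -1.145],
    [1, 143, -162, 35, 0, 0, -1.145],
    [1, 143, -162, 35, 0, 0, -1.145],
    [1, 143, -162, 35, 0, 0, -1.145],
  ],
)

```text
clock: 2.6
tool_pos: [487.3, 387.1, 136.1]
orientation: [0.0, 0.707, 0.707, -0.0]
wrist_force: [-0.1, 0.7, 0.2]
opening: 1.0
grip_force: 0.0
```

```bash
python3 go.py 486 391 58 0
python3 - <<'E'
from m2 import *
o=manip.observe();p=o['tool_pos']
s=grab('side');t=grab('top')
im=s['image'].copy()
print('proj side TCP',proj(s,p),'top',proj(t,p))
for n,d in(('side',s),('top',t)):
    P=cloud(d);q=P.reshape(-1,3);r=np.hypot(*(q[:,:2]-p[:2]).T)
    for a,b in((135,160),(155,175),(180,205),(205,240)):
        e=q[(q[:,2]>a)&(q[:,2]<b)&(r<90)]
        if len(e):print(n,a,b,len(e),e.mean(0).round(1),e.min(0).round(1),e.max(0).round(1))
u,v=proj(s,p)[0].astype(int)
a=cv2.resize(im[v-70:v+60,u-65:u+65],(600,600),interpolation=cv2.INTER_CUBIC);save(a,'pics/c3.png');print(u,v)
E
```

```text
t 2.6 pos [487.3 387.1 136.1] F [-0.1  0.7  0.2] open 1.0 grip 0.0 ydeg 0.02
d [ 3.92 -1.27 78.12] rv [-0.0003  0.0005  0.0004]
proj side TCP [[336.36989146 254.7501018 ]] top [[203.45400625 226.95512176]]
side 135 160 36 [489.9 393.6 156.4] [429.7 380.8 150.4] [539.7 400.5 160. ]
side 155 175 110 [485.1 394.2 165.6] [428.8 381.6 155.4] [541.6 401.  175. ]
side 180 205 266 [483.4 393.4 196.5] [410.9 372.9 180.1] [558.5 402.8 204.9]
side 205 240 724 [480.7 396.7 223. ] [411.5 370.3 205. ] [558.9 409.  239.9]
top 135 160 3 [539.4 377.  159.3] [534.2 374.8 158.7] [543.6 378.1 159.9]
top 155 175 8 [538.5 376.2 165.4] [533.4 373.7 158.7] [543.6 378.8 172.4]
top 180 205 28 [543.7 377.3 197.7] [532.7 371.9 181.1] [562.4 386.2 204.2]
top 205 240 32 [543.3 372.1 219. ] [515.9 367.2 205.6] [561.5 376.8 239.9]
336 254
```

View pics/c3.png

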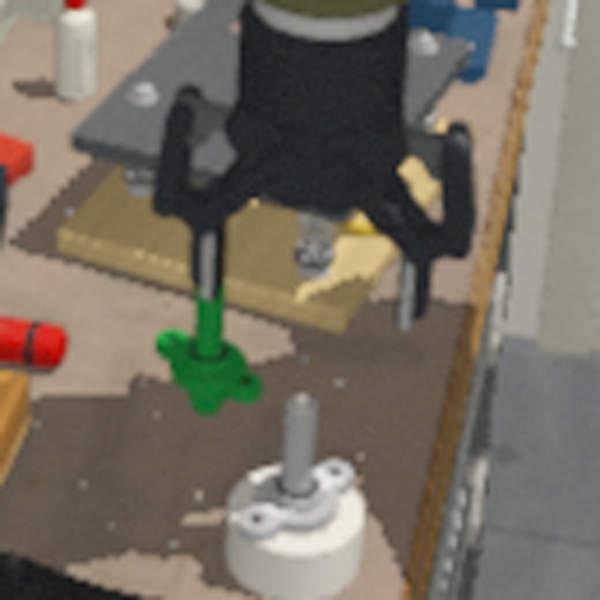

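The gripper sits over the bearing, with its pads (crop x 208 and 410) either side of the shaft (crop x 300). Comparing the known TCP with the measurements, the side camera reads about 2 mm low in x and 2 mm high in y. That puts the shaft at about (486, 390.5).

arm_command(
  increments=[
    [1, 3.5, -1.3, 20, 0, 0, 0],
    [1, 3.5, -1.3, 40, 0, 0, 0],
    [1, 3.5, -1.3, 60, 0, 0, 0],
    [1, 3.5, -1.3, 78, 0, 0, 0],
    [1, 3.5, -1.3, 78, 0, 0, 0],
    [1, 3.5, -1.3, 78, 0, 0, 0],
  ],
)

```text
clock: 3.2
tool_pos: [485.1, 391.7, 58.2]
orientation: [-0.0, 0.709, 0.705, -0.001]
wrist_force: [-0.8, -0.8, 1.4]
opening: 1.001
grip_force: 0.0
```

arm_command(
  increments=[
    [0, 0, 0, 0, 0, 0, 0],
    [0, 0, 0, 0, 0, 0, 0],
    [0, 0, 0, 0, 0, 0, 0],
    [0, 0, 0, 0, 0, 0, 0],
    [0, 0, 0, 0, 0, 0, 0],
    [0, 0, 0, 0, 0, 0, 0],
    [0, 0, 0, 0, 0, 0, 0],
    [0, 0, 0, 0, 0, 0, 0],
    [0, 0, 0, 0, 0, 0, 0],
    [0, 0, 0, 0, 0, 0, 0],
  ],
  newtons=60,
)

```text
clock: 4.03
tool_pos: [485.2, 392.3, 58.5]
orientation: [0.0, 0.708, 0.706, 0.0]
wrist_force: [1.1, -0.3, 2.3]
opening: 0.172
grip_force: 58.8
```

```bash
python3 go.py 486 391 160 0
```

```text
t 4.0333 pos [485.2 392.3  58.5] F [ 1.1 -0.3  2.3] open 0.172 grip 58.75039327132981 ydeg -0.17
d [  -1.28    0.87 -101.5 ] rv [ 0.0004 -0.0002 -0.003 ]
```

arm_command(
  increments=[
    [0, 0, 0, -10, 0, 0, 0],
    [0, 0, 0, -25, 0, 0, 0],
    [0, 0, 0, -45, 0, 0, 0],
    [0, 0, 0, -70, 0, 0, 0],
    [0, 0, 0, -95, 0, 0, 0],
    [0, 0, 0, -115, 0, 0, 0],
    [0, 0, 0, -115, 0, 0, 0],
    [0, 0, 0, -115, 0, 0, 0],
  ],
  newtons=100,
)

```text
clock: 4.7
tool_pos: [484.9, 392.3, 173.6]
orientation: [0.0, 0.708, 0.706, 0.0]
wrist_force: [0.7, 0.0, -3.0]
opening: 0.163
grip_force: 97.6
```

```bash
python3 go.py 530 81 173 23
python3 - <<'E'
from m2 import *
p=manip.observe()['tool_pos']
for n in('side','top'):
    d=grab(n);q=cloud(d).reshape(-1,3);r=np.hypot(*(q[:,:2]-p[:2]).T)
    # expected: tip 173; flange top ~ 155, stub 121..147
    for a,b in((115,145),(148,158),(150,156)):
        e=q[(q[:,2]>a)&(q[:,2]<b)&(r<60)]
        if len(e)>3:
            w,V=np.linalg.eigh(np.cov(e[:,:2].T));v=V[:,1]
            print(n,a,b,len(e),e.mean(0).round(1),e.min(0).round(1),e.max(0).round(1),np.degrees(np.arctan2(v[1],v[0])).round(1))
    if n=='side':
        u,v=proj(d,p)[0].astype(int);save(cv2.resize(d['image'][v-40:v+50,u-45:u+45],(600,600),interpolation=cv2.INTER_CUBIC),'pics/c4.png');print(u,v)
E
```

```text
t 4.7 pos [484.9 392.3 173.6] F [ 0.7  0.  -3. ] open 0.163 grip 97.64881122624502 ydeg -0.17
d [-311.18   46.03    0.5 ] rv [ 6.000e-04 -3.000e-04 -4.043e-01]
side 115 145 41 [481.5 400.3 132.5] [473.2 394.7 123.7] [490.4 405.9 139.6] -165.7
side 148 158 211 [482.5 401.  154.7] [458.3 360.3 148.4] [507.  427.1 158. ] 51.9
side 150 156 130 [481.  401.4 154.3] [458.3 360.3 150. ] [507.  424.6 156. ] 50.2
337 242
top 148 158 72 [482.1 374.1 153.4] [465.1 359.  148.6] [506.  392.2 157.9] -158.1
top 150 156 55 [480.8 374.4 153.3] [465.1 360.3 150.1] [505.7 390.  155.8] -161.5
```

View pics/c4.png

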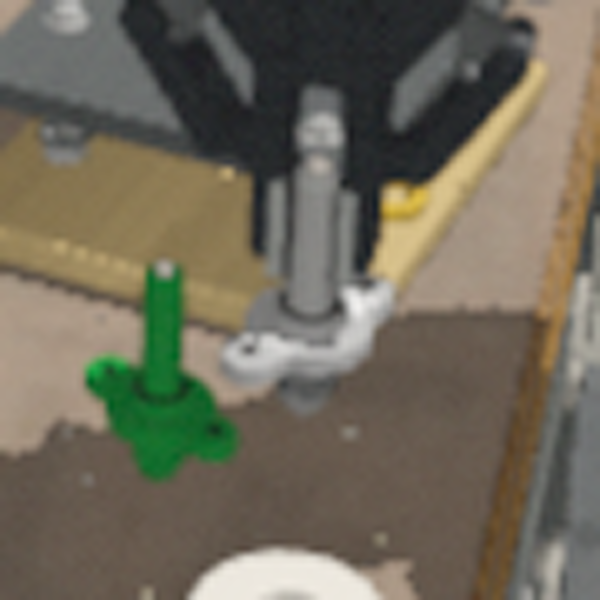

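The crop shows the bearing held upright by the shaft, clear of the block, with ears at crop (250,355) and (370,298). Next I carry it over the bore and turn it +23°.

arm_command(
  increments=[
    [0, -30, 4, 0, 0, 0, -0.04],
    [0, -67, 10, 0, 0, 0, -0.09],
    [0, -105, 16, 0, 0, 0, -0.14],
    [0, -143, 21, 0, 0, 0, -0.19],
    [0, -181, 27, 0, 0, 0, -0.24],
    [0, -219, 32, 0, 0, 0, -0.29],
    [0, -255, 38, 0, 0, 0, -0.34],
    [0, -285, 42, 0, 0, 0, -0.38],
    [0, -305, 45, 0, 0, 0, -0.404],
    [0, -311, 46, 0, 0, 0, -0.404],
  ],
)

```text
clock: 5.63
tool_pos: [529.8, 78.3, 171.8]
orientation: [-0.001, 0.553, 0.833, -0.001]
wrist_force: [0.3, 0.7, -2.1]
opening: 0.161
grip_force: 97.8
```

arm_command(
  increments=[
    [0, 0, 0, 10, 0, 0, 0],
    [0, 0, 0, 20, 0, 0, 0],
    [0, 0, 0, 28, 0, 0, 0],
    [0, 0, 0, 28, 0, 0, 0],
    [0, 0, 0, 28, 0, 0, 0],
  ],
)

```text
clock: 6.05
tool_pos: [529.6, 82.1, 144.4]
orientation: [-0.001, 0.552, 0.834, -0.0]
wrist_force: [0.8, 0.1, -2.2]
opening: 0.163
grip_force: 97.7
```

```bash
python3 go.py 530 81 144 23
python3 - <<'E'
from m2 import *
W=ray(load('side'),[(329.5,255.2),(347.5,246.7)],155.1);v=W[1]-W[0];print('lifted ears',W.mean(0),np.linalg.norm(v),np.degrees(np.arctan2(v[1],v[0])))
p=manip.observe()['tool_pos']
s=grab('side');t=grab('top')
u,v=proj(s,p)[0].astype(int);print(u,v)
a=cv2.resize(s['image'][v-35:v+45,u-50:u+50],(750,600),interpolation=cv2.INTER_CUBIC);save(a,'pics/c5.png')
for n,d in(('side',s),('top',t)):
    q=cloud(d).reshape(-1,3);r=np.hypot(*(q[:,:2]-p[:2]).T)
    for a,b in((120,130),(93,115)):
        e=q[(q[:,2]>a)&(q[:,2]<b)&(r<60)]
        if len(e)>3:
            w,V=np.linalg.eigh(np.cov(e[:,:2].T));v=V[:,1]
            print(n,a,b,len(e),e.mean(0).round(1),e.min(0).round(1),e.max(0).round(1),np.degrees(np.arctan2(v[1],v[0])).round(1))
E
```

```text
t 6.05 pos [529.6  82.1 144.4] F [ 0.8  0.1 -2.2] open 0.163 grip 97.73368150927126 ydeg 23.04
d [-1.2  -0.03  0.42] rv [-0.0016 -0.0009  0.0008]
lifted ears [481.19848956 398.12144399 155.1       ] 51.80198101092109 -127.86009379005154
342 185
side 120 130 106 [525.4  94.1 126.4] [505.9  47.8 120.2] [547.8 119.6 130. ] 71.7
side 93 115 26 [524.1  89.1 103.1] [516.2  83.7  94.1] [535.3  96.1 113.1] -173.9
```

View pics/c5.png

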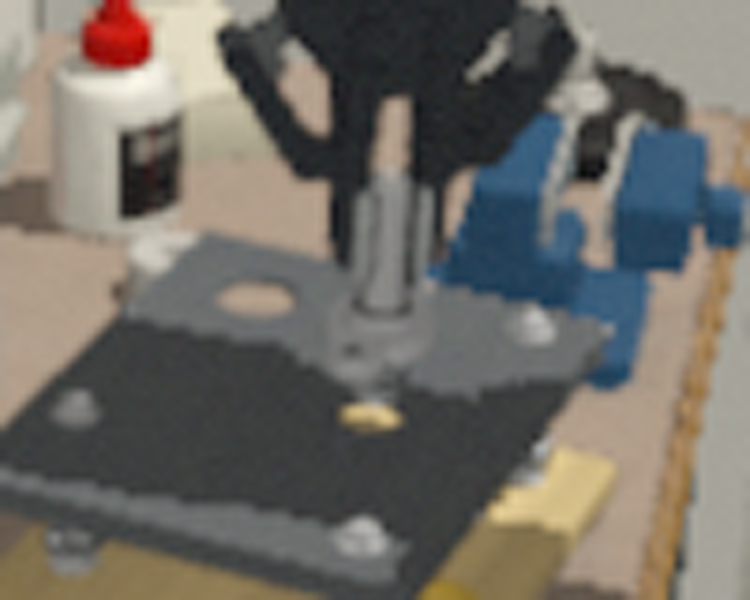

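The bearing hangs just above the plate. The stub tip is near crop (375,393) and the bore near crop (371,416). I'll get the offset from a silhouette fit of both parts in the same camera.

```bash
cat > fit.py <<'E'
from m2 import *
from scipy.optimize import minimize
from scipy.ndimage import gaussian_filter
S=6
def hulls(d,groups,box):
    u0,u1,v0,v1=box;m=np.zeros(((v1-v0)*S,(u1-u0)*S),np.uint8)
    for g in groups:
        px=((proj(d,g)-[u0-.5,v0-.5])*S)
        cv2.fillConvexPoly(m,cv2.convexHull(np.round(px*16).astype(np.int32)),1,shift=4)
    return m.reshape(v1-v0,S,u1-u0,S).mean((1,3))
th=np.linspace(0,2*np.pi,48,endpoint=False);C=np.c_[np.cos(th),np.sin(th),0*th]
def disc(r,z,c=(0,0)): return C*[r,r,0]+[c[0],c[1],z]
BG=[np.r_[disc(6.5,-26),disc(10,-19)],np.r_[disc(10,-19),disc(10,0)],np.r_[disc(21,0),disc(21,8)],
    np.r_[disc(9.5,0,(0,27)),disc(9.5,8,(0,27)),disc(9.5,0,(0,-27)),disc(9.5,8,(0,-27))],np.r_[disc(13.5,8),disc(13.5,14)]]
def place(g,x,y,z,a): return R.from_euler('z',a,degrees=True).apply(g)+[x,y,z]
def fit(d,mask,box,model,p0,step):
    u0,u1,v0,v1=box;M=gaussian_filter(mask[v0:v1,u0:u1].astype(float),1)
    f=lambda p:((gaussian_filter(hulls(d,model(p),box),1)-M)**2).sum()
    sx=np.vstack([p0]+[np.array(p0)+np.eye(len(p0))[i]*step[i] for i in range(len(p0))])
    r=minimize(f,p0,method='Nelder-Mead',options=dict(initial_simplex=sx,maxiter=300,xatol=.02,fatol=.01));return r.x,r.fun
def biggest(m):
    k,l,st,_=cv2.connectedComponentsWithStats(m.astype(np.uint8));return l==1+st[1:,4].argmax()
def bearing(d,tcp,p0,box,zb):
    P=cloud(d);r=np.hypot(*(P[...,:2]-tcp[:2]).transpose(2,0,1))
    m=biggest((P[...,2]>zb-24)&(P[...,2]<zb+15)&(r<60))
    return fit(d,m,box,lambda p:[place(g,p[0],p[1],zb,p[2]) for g in BG],p0,(4,4,5))
def plate(d,p0,box):
    P=cloud(d);m=biggest((P[...,2]>79)&(P[...,2]<91)&(abs(P[...,1]-75)<160)&(P[...,0]>380)&(P[...,0]<720))
    cs,_=cv2.findContours(m.astype(np.uint8),cv2.RETR_EXTERNAL,cv2.CHAIN_APPROX_NONE);k=np.zeros(m.shape,np.uint8);cv2.drawContours(k,cs,-1,1,-1)
    c=np.array([[x,y] for x in(-56,116) for y in(-106,106)],float)
    return fit(d,k,box,lambda p:[place(np.r_[np.c_[c,c[:,0]*0],np.c_[c,c[:,0]*0-abs(p[3])]],p[0],p[1],85,p[2])],p0,(4,4,2,2))
E
cat > run.py <<'E'
from fit import *
np.set_printoptions(precision=2,suppress=True)
d=load('side');o=manip.observe();p=o['tool_pos']
print('tcp',p);print('bearing side',bearing(d,p,(527,84,77),(310,375,160,225),p[2]-26.5))
E
python3 run.py
python3 - <<'E'
# plate: current side view is occluded only inside; take contour fill of stage-1-like mask
from fit import *
np.set_printoptions(precision=2,suppress=True)
d=load('side')
print('plate side',plate(d,(528,82,77.8,3),(265,390,165,260)))
# bore via colour
s=d['image'].astype(int);b=(s[...,0]-s[...,2]>35);b[:200]=0;b[212:]=0;b[:,:334]=0;b[:,350:]=0
v,u=np.nonzero(b);print(len(u),u.mean(),v.mean(),u.min(),u.max(),v.min(),v.max(),ray(d,[(u.mean(),v.mean())],85))
E
```

```text
tcp [530.16  81.74 145.46]
bearing side (array([526.72,  83.39, -13.79]), np.float64(15.691577221737475))
plate side (array([569.62,  48.47,  79.11, -11.52]), np.float64(678.784163525883))
21 340.6666666666667 205.04761904761904 337 344 204 206 [[530.02  83.3   85.  ]]
```

```bash
sed -i 's/cv2.drawContours(k,cs,-1,1,-1)/cv2.fillConvexPoly(k,cv2.convexHull(max(cs,key=cv2.contourArea)),1)/' fit.py
cat > run.py <<'E'
from fit import *
np.set_printoptions(precision=2,suppress=True)
d=load('side');o=manip.observe();p=o['tool_pos']
for z in(-1,0,1):print('bearing side',bearing(d,p,(527,84,-12),(310,375,160,225),p[2]-26.5-.9+z))
print('plate side',plate(d,(528,82,-12.2,3),(265,390,165,260)))
d=load('top');
print('plate top',plate(d,(532,82,-12.2,3),(255,350,160,250)))
E
python3 run.py
```

```text
bearing side (array([526.9 ,  81.15, -12.43]), np.float64(25.928726685740557))
bearing side (array([526.56,  82.68, -13.48]), np.float64(20.683594480343505))
bearing side (array([526.44,  83.92, -12.69]), np.float64(16.09014472749456))
plate side (array([530.35,  74.17, -12.49,  13.86]), np.float64(5.899193176772701))
plate top (array([539.15,  76.64, -13.38,   5.24]), np.float64(773.2124605019252))
```

The silhouette fit gives:

| Item | x | y | Yaw |
|---|---|---|---|
| Bearing in the side view | 526.6 | 82.7 | −13° |
| Bore in the side view | ≈527.8 | ≈82.5 | |
| Plate | | | −12.3° |

So I correct by +1 mm in x, then lower gently until the taper is in.

arm_command(
  increments=[
    [0, -0.4, 0.9, 0, 0, 0, 0],
    [0, -0.4, 0.9, 3, 0, 0, 0],
    [0, -0.4, 0.9, 6, 0, 0, 0],
    [0, -0.4, 0.9, 9, 0, 0, 0],
    [0, -0.4, 0.9, 12, 0, 0, 0],
    [0, -0.4, 0.9, 14, 0, 0, 0],
    [0, -0.4, 0.9, 16, 0, 0, 0],
    [0, -0.4, 0.9, 18, 0, 0, 0],
    [0, -0.4, 0.9, 18, 0, 0, 0],
    [0, -0.4, 0.9, 18, 0, 0, 0],
  ],
)

```text
clock: 6.98
tool_pos: [531.1, 81.1, 127.3]
orientation: [-0.0, 0.552, 0.834, -0.0]
wrist_force: [-0.5, -0.4, -2.6]
opening: 0.159
grip_force: 97.8
```

```bash
cat > chk.py <<'E'
from fit import *
np.set_printoptions(precision=2,suppress=True)
import sys
F=[]
for i in range(5):
    d=grab('side');o=manip.observe();F.append(np.r_[o['tool_pos'],o['wrist_force']])
p=np.mean(F,0);print('pos,F',p,'torque',o['wrist_torque'],'grip',o['grip_force'],'clock',o['clock'])
P=cloud(d);u,v=np.round(proj(d,[[560,130,85],[600,60,85],[540,140,85]])).astype(int).T
print('plate z',[np.nanmedian(P[b-3:b+4,a-3:a+4,2]) for a,b in zip(u,v)])
u,v=proj(d,p[:3])[0].astype(int)
if len(sys.argv)>1: save(cv2.resize(d['image'][v-30:v+50,u-50:u+50],(750,600),interpolation=cv2.INTER_CUBIC),sys.argv[1])
E
python3 chk.py pics/c6.png; python3 go.py 530 81 112 23
```

```text
pos,F [531.12  81.09 127.41  -0.13  -0.52  -2.14] torque [-0.    0.01  0.01] grip 97.77604486327618 clock 7.2333
plate z [np.float64(85.79435211993086), np.float64(86.04022291547551), np.float64(86.17239417006226)]
t 7.2333 pos [531.1  81.1 127.4] F [ 0.4 -0.7 -2. ] open 0.157 grip 97.77604486327618 ydeg 22.97
d [ 0.35 -1.07 15.42] rv [ 0.0002  0.0001 -0.0005]
```

View pics/c6.png

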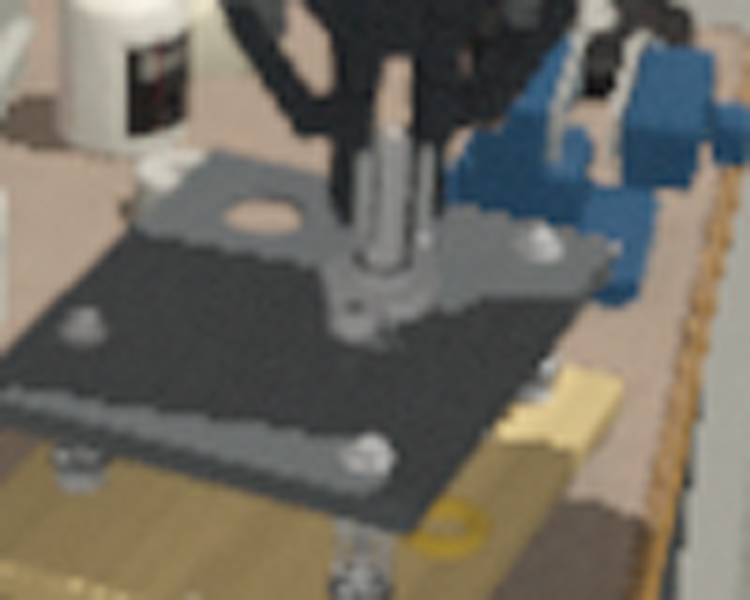

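The stub is through the bore about 10 mm, past its taper, with no contact force, and the plate is still at rest height. Lowering on to the flange.

arm_command(
  increments=[
    [0, 0, 0, 3, 0, 0, 0],
    [0, 0, 0, 6, 0, 0, 0],
    [0, 0, 0, 9, 0, 0, 0],
    [0, 0, 0, 12, 0, 0, 0],
    [0, 0, 0, 14, 0, 0, 0],
    [0, 0, 0, 16, 0, 0, 0],
    [0, 0, 0, 17.5, 0, 0, 0],
    [0, 0, 0, 18.5, 0, 0, 0],
    [0, 0, 0, 18.5, 0, 0, 0],
    [0, 0, 0, 18.5, 0, 0, 0],
  ],
)

```text
clock: 8.07
tool_pos: [531.0, 81.1, 109.0]
orientation: [0.0, 0.552, 0.834, -0.0]
wrist_force: [-2.3, 0.5, 1.4]
opening: 0.16
grip_force: 98.2
```

```bash
python3 chk.py
```

```text
pos,F [531.05  81.11 108.95  -1.54  -0.7    0.88] torque [-0.    0.38 -0.01] grip 98.17261872114614 clock 8.3167
plate z [np.float64(83.46454653825458), np.float64(84.21162937542886), np.float64(83.71716992895836)]
```

Flange contact is at a TCP height of about 111.5, as predicted. A side force of −1.5 N shows the stub touching the +x side of the bore, so I ease back 0.7 mm while pressing 6 mm further.

arm_command(
  increments=[
    [0, 0.3, -0.6, 0, 0, 0, 0],
    [0, 0.3, -0.6, 1, 0, 0, 0],
    [0, 0.3, -0.6, 2, 0, 0, 0],
    [0, 0.3, -0.6, 3, 0, 0, 0],
    [0, 0.3, -0.6, 4, 0, 0, 0],
    [0, 0.3, -0.6, 5, 0, 0, 0],
    [0, 0.3, -0.6, 6, 0, 0, 0],
    [0, 0.3, -0.6, 6, 0, 0, 0],
    [0, 0.3, -0.6, 6, 0, 0, 0],
    [0, 0.3, -0.6, 6, 0, 0, 0],
  ],
)

```text
clock: 9.15
tool_pos: [531.0, 81.1, 103.5]
orientation: [0.001, 0.552, 0.834, 0.0]
wrist_force: [0.9, -0.7, 7.2]
opening: 0.156
grip_force: 99.0
```

```bash
python3 chk.py pics/c7.png
```

```text
pos,F [530.96  81.09 103.48   0.49  -0.28   7.11] torque [-0.01 -0.02  0.  ] grip 98.99124030489475 clock 9.4
plate z [np.float64(78.07006665769597), np.float64(78.17002504134257), np.float64(78.23139484525348)]
```

View pics/c7.png

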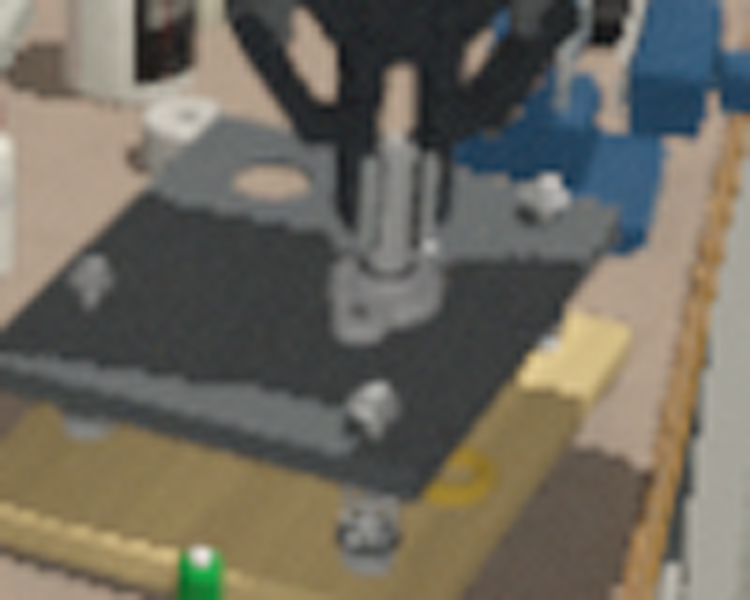

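The flange lies flat on the plate with its ears along the screw-hole line. The plate has sunk about 7.9 mm, so the springs carry about 9.5 N, and there is no side force. Handing in.

```bash
python3 -c "
from cell import manip
print(manip.sign_off())"
```

```text
the job is handed in; nothing more can be done
None
```

The bearing is in the sub-chassis bore, flange flat and ears lined up with the screw holes, and I'm still holding it pressed at about 9.5 N with the plate sunk about 8 mm; I handed the job in like that, and no verdict came back.

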